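Close a plaster figure mould in its frame and hold it wedged shut

TASK

Two small plaster moulds stand in closing frames on the bench; the deep one is already shut and is to be left alone, the shallow one still gapes. Slide its loose half along the guides until it is shut flush against the back half, then slide the beech wedge, thin end first, in from the wide end of the slanting gap behind it (no other gap is wide enough) until it is tight. Finish while still holding the wedge pushed firmly home, so that the mould stays squeezed shut while I strap it; do not let go, and do not disturb the other mould or the things on the bench.

Things in the scene. Friction and masses are not known exactly. Their poses are not given: they have to be found in the camera images.
- frame_shallow: Closing frame of the gaping shallow mould, screwed down: beech board 180 (x) x 130 (y) x 15 mm thick, waxed (friction 0.3 to 0.5); origin at the centre of its underside, z up. In its axes (mm): slanted cheek at the -x end; head block x 60 to 86, 62 above the board; two guide rails along x, x -16 to 60, inner faces at y = -34.5 and 34.5, outer -46.5 and 46.5, tops at z = 33
- gap_shallow (a point): Foot of the cheek's inner face at y = 0: x -47, y 0, z 15 mm in frame_shallow, same axes. The cheek is 28 thick, 92 long, 30 above the board; its inner face is at frame x = -47 - y/8, so the gap behind the mould widens towards its mouth at +y. Gap at y = 0: 25 wide with the mould shut; as found, 6 to 10, too narrow for the wedge
- back_shallow: Fixed back half of the shallow mould, plaster, 40 thick (x) x 66 wide x 75 high (mm), against the head block; axes those of the frame, origin at the centre of its underside (x = 40, z = 15 in the frame); its parting face is at its x = -20
- half_shallow: Loose front half of the shallow mould, plaster, 42 thick (x) x 66 wide (y) x 75 high (mm), 0.19 to 0.34 kg, standing on the board between the rails; origin under its centre, z up. Parting face, with a cavity 34 wide open at the top, at x = +21; plain back at x = -21. It slides to +x of the frame, 15 to 19 to go; shut, its origin is at frame x = -1. Can be pinched across its width above the rails
- half_shallow_face (a point): Centre of the parting face of that loose half, 30 mm above its underside; 20 mm to the -x side of back_shallow's origin when shut
- wedge: Loose beech wedge lying on the bench, 180 long (y) x 34 high (mm), 0.12 kg; origin under its middle, z up. Thin end (16 thick) at y = -90, thick end (38.5) at y = +90. Flat face at x = +13.6, goes against the mould's back; sloped face at x = -13.65 - y/8, goes against the cheek. Tight, it lies on the board square to the frame (same yaw), origin near frame x = -35.6, y = 18, thick end outside
- frame_deep: Closing frame of the deep mould, same build and axes as frame_shallow, with a like fixed back half; on the other side of the bench (which is left and which right varies)
- half_deep: Loose front half of the deep mould, plaster, 57 thick (x) x 66 wide x 75 mm high, already shut; the gap behind it is only 10 mm wide at y = 0. Origin at the centre of its underside. To be left alone
- figure: Bystander: unpainted terracotta figure of a man in a hat, 110 mm tall, 50 across, origin at the centre of its underside
- cup: Bystander: white ceramic cup, 72 mm across, 85 high, origin at the centre of its underside
- spatula: Bystander: spatula with a dark wooden handle, 170 mm long, lying on the bench along its x axis
There are look-alikes about, which are no part of the job. There is more than one size of the wedge; the job needs the middle-sized.

How it is judged:
By the outcome, as a careful person would: the job done as asked, in the order asked, and still so for the second after the job is handed in, while the arm keeps its last pose, push and grip.
It also fails if it takes over 58 s, if anything falls off the work surface, if the arm or the gripper's body presses on something with over 40 N, if the wrist force passes 120 N, or if a joint passes its speed limit or range.

ROBOT

A 6-joint arm with a two-finger parallel gripper is mounted at the origin on the work surface. World frame = base frame: x ahead of the robot, y to its left, z up, the work surface at z = 0. Lengths are in m, angles in rad, forces in N, time in s.
With the tool pointing down it reaches from about 0.25 to 0.775 m from the base axis. Payload 4 kg.
Tool frame: the origin (TCP) lies midway between the tips of the shut fingers; the grasp point (between the pads) lies manip.grasp_offset behind it (manip.grasp_offset is the distance from the TCP to the grasp point, in m); z points along the fingers, y is the line along which they close (so a half turn about z gives the same grasp; the last joint's range is limited). The gripper opens to 94 mm and grips with 3 to 60 N. Pads are 16 mm wide; open, the fingers measure 119 mm over their backs; the gripper's body (75 mm by 177 mm) begins 78 mm behind the grasp point.
Start: joints at [1.044, 0.087, 1.371, -0, 1.684, -0.103], TCP at [0.226, 0.501, 0.206] pointing down, gripper open.
Joint ranges: [-3.1, 3.1], [-0.76, 2.03], [0.27, 2.55], [-1.08, 4.22], [0.17, 2.65], [-2.57, 2.57]. Speed limits (rad/s): [2.79, 2.79, 3.14, 3.14, 3.14, 3.14].

INTERFACE

Orientations are given as [roll, pitch, yaw] about the fixed x, y, z axes, in that order (R = Rz(yaw) Ry(pitch) Rx(roll)).
In Python, from plant import monitor, vision, manip gives the robot as it stands.
- The arm moves only by the shell command python3 -m jog 'ROWS' [FORCE]. ROWS is a JSON object whose one key "motion" holds a list of rows, each a list of 5 numbers: the shift along the tool's x, y, z in units of 50 mm (1.0 is 50 mm), then the turn about the tool's z in units of 6 degrees (1.0 is 6 degrees), then the finger opening in mm, from 0 to 94. A call has exactly 10 rows; each row shifts and turns the commanded pose from where the row before left it, along the tool's axes as they then stand; what a row does not reach is not made up. A row lasts 1/8 s, in which the tool goes at most 62.5 mm and 10.7 degrees, less where a joint would pass 70% of its speed; a pose out of reach is approached as far as the arm can. A call is refused whole if a number of a shift passes 1 or a number of a turn 1, either way. A call with a gripper value outside its range is refused whole. The fingers move at their own pace and stop on an object; FORCE is the grip in N (left out, the last holds). Time passes only in rows, so rows that do not move let the fingers close, or fill a call up. It gives the time, the measured TCP pose, the force, the opening and the grip force at its end, in the units of the state.
- monitor.sense(): the state, without advancing time (a new reading comes with each control period).
- vision.camera(name): name is "scene" or "side" or "wrist"; returns (picture, depth): 420x560x3 uint8, red, green, blue; 420x560 float32, m along the optical axis (not along the pixel's ray), 0 where there is no reading.
- vision.camera_info(name): a dict with "fovy" (degrees; the focal length in pixels is half the picture's height over the tangent of half this angle, whatever the lens; pixels are square), "cx", "cy" (the principal point, pixels), "extrinsics" (4x4, takes a point from camera to world coordinates); the wrist camera has in their place "hand_eye" (4x4, takes a point from camera to tool coordinates, whose origin is the TCP and whose axes are the flange's). Camera axes: x right, y down, z forward; pixel columns grow to the right and rows downward; lengths in m; the calibration is good to about 2 mm. A picture is of the moment at which its call begins: read the wrist's pose just before it. camera_info takes no time and is no camera call.
- manip.hand_in(): hands the job in; it is judged then, once.
The state is a dict: "time_s": time; "q": joint angles; "qd": joint speeds; "joint_torque": joint torques, N m; "eef_pos": TCP position; "tcp_rot": TCP orientation; "force": force on the tool from outside, world axes, zero at the start; "wrist_torque": the same for the moment, N m; "opening": opening from 0.0 (shut) to 1.0 (fully open); "finger_force": force on a finger pad.
Only numpy, scipy, OpenCV 4.12 (cv2) and the standard library are available. Lean on these libraries where they do the work, as an engineer would, in place of code of your own. Each camera call takes 0.05 s, during which the arm holds its last target. There are 200 camera calls.

## Working session

There is one attempt and no reset: what is moved stays moved. The work goes in short steps, Python scripts to look and compute and a shell command to move; the robot and the scene stay as the last step left them, time stands still between calls to the robot, and variables do not carry over. Pictures are saved under pics/ and viewed, at most 10 in all, crops included, and the job is handed in when it is done.

```bash
ls; mkdir -p pics
cat > h.py <<'E'
import numpy as np, cv2
from scipy.spatial.transform import Rotation as R
from plant import monitor, vision, manip
def T():
    s=monitor.sense(); t=np.eye(4); t[:3,:3]=R.from_euler('xyz',s['tcp_rot']).as_matrix(); t[:3,3]=s['eef_pos']; return t
def grab(name,tag):
    i=vision.camera_info(name); E=np.array(i['extrinsics']) if 'extrinsics' in i else T()@np.array(i['hand_eye'])
    p,d=vision.camera(name); cv2.imwrite(f'pics/{tag}.png',p[...,::-1]); f=p.shape[0]/2/np.tan(np.radians(i['fovy'])/2)
    np.savez(f'pics/{tag}.npz',p=p,d=d,E=E,f=f,c=[i['cx'],i['cy']]); return load(tag)
def load(tag):
    z=np.load(f'pics/{tag}.npz'); d=z['d']; v,u=np.mgrid[:d.shape[0],:d.shape[1]]
    c=np.stack([(u-z['c'][0])/z['f']*d,(v-z['c'][1])/z['f']*d,d],-1); W=c@z['E'][:3,:3].T+z['E'][:3,3]; W[d==0]=np.nan
    return z['p'],W
E
python3 - <<'E'
from h import *
s=monitor.sense(); print(s, manip.grasp_offset)
for n in ['scene','side','wrist']:
    p,W=grab(n,n+'0'); i=vision.camera_info(n); print(n,i)
E
```

```text
pics
{'time_s': 0.0, 'q': array([ 1.04389636e+00,  8.79658101e-02,  1.37222211e+00, -4.96258983e-07,
        1.68360933e+00, -1.03068083e-01]), 'qd': array([-6.23605778e-04,  4.31083783e-04,  8.61190279e-05, -1.50812661e-03,
        2.02517435e-04, -1.88941342e-04]), 'joint_torque': array([-5.49281776e-04, -3.40175843e+01, -3.02426147e+01,  7.16982409e-02,
        3.27607873e-02, -1.10766680e-04]), 'eef_pos': array([0.22590484, 0.50086928, 0.20431459]), 'tcp_rot': array([-3.13939971e+00, -2.26330595e-04,  2.71776046e+00]), 'force': array([0.48291761, 0.22503003, 0.03308327]), 'wrist_torque': array([-0.01839728,  0.01956988, -0.07892645]), 'finger_force': 0.0, 'opening': 1.001709583540558} 0.0188
scene {'fovy': 47.768761670540414, 'cx': 281.0727875312693, 'cy': 206.9322329509696, 'extrinsics': array([[-0.79755412,  0.37540946, -0.47220245,  1.04920997],
       [ 0.6031451 ,  0.48182983, -0.635654  ,  0.80139232],
       [-0.0111093 , -0.79177506, -0.61071175,  0.81883772],
       [ 0.        ,  0.        ,  0.        ,  1.        ]])}
side {'fovy': 51.640278945404084, 'cx': 284.5778915230068, 'cy': 206.0659002704257, 'extrinsics': array([[ 0.93480506, -0.2291163 ,  0.27137654,  0.12454884],
       [-0.35477194, -0.63815251,  0.68329952, -0.77879606],
       [ 0.01662456, -0.73502863, -0.67783223,  0.81998037],
       [ 0.        ,  0.        ,  0.        ,  1.        ]])}
wrist {'fovy': 65.86726328081447, 'cx': 278.54646757078024, 'cy': 211.8164466609229, 'hand_eye': array([[ 3.86684961e-04, -9.58545982e-01, -2.84937628e-01,
         8.23249359e-02],
       [ 9.99999432e-01,  6.53521488e-04, -8.41396961e-04,
        -1.56678122e-03],
       [ 9.92730538e-04, -2.84937141e-01,  9.58545690e-01,
        -1.79402432e-01],
       [ 0.00000000e+00,  0.00000000e+00,  0.00000000e+00,
         1.00000000e+00]])}
```

View pics/scene0.png

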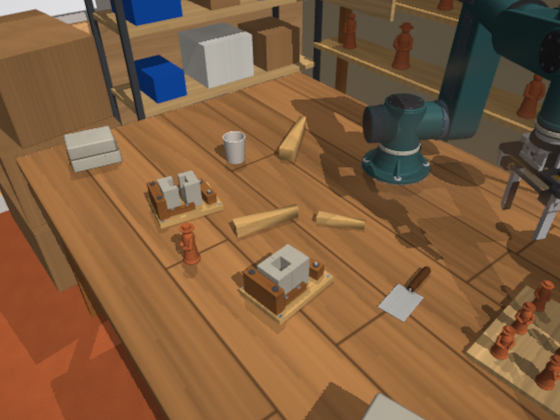

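View pics/side0.png

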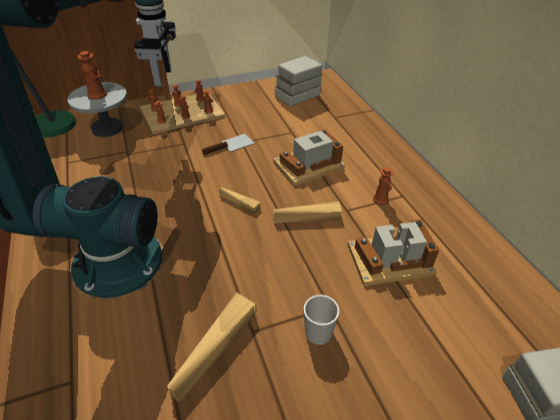

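The gaping shallow mould is at scene (180,195) / side (400,245), and the shut deep one at scene (288,275) / side (312,155). There are three candidate wedges: small at scene (340,221), middle at (266,220) and large at (294,138). I'll measure them in both clouds.

Run:
```python
from h import *
P=[];C=[]
for t in ['scene0','side0']:
    p,W=load(t); 
    seeds=dict(small=(340,221),mid=(266,220),big=(294,138),shal=(180,195)) if t[1]=='c' else dict(small=(240,200),mid=(307,213),big=(215,345),shal=(400,245))
    for k,(u,v) in seeds.items(): print(t,k,W[v,u].round(3))
    m=np.isfinite(W[...,2])&(W[...,2]>-.02)&(W[...,2]<.14)&(abs(W[...,0]-.5)<.4)&(abs(W[...,1])<.45)
    q=W[m];print(t,'table z',np.median(q[abs(q[:,2])<.008,2]))
    # top-face rectangles of wedges
    for k in ['small','mid','big']:
        u,v=seeds[k]; c=W[v,u]
        hi=((W[...,2]>.018)&(np.linalg.norm(W[...,:2]-c[:2],axis=-1)<.17)).astype(np.uint8)
        n,l=cv2.connectedComponents(hi); 
        if l[v,u]==0: print(k,'seed off');continue
        pts=W[l==l[v,u]]; top=pts[abs(pts[:,2]-np.percentile(pts[:,2],90))<.004]
        r=cv2.minAreaRect((top[:,:2]*1000).astype(np.float32)); print(k,'top z',np.median(top[:,2]).round(4),r)
    P.append(q);C.append(p[m])
P=np.vstack(P);C=np.vstack(C)
# ortho, 1 mm/px : image col = -y, row = -x
H=np.zeros((600,800,3),np.uint8); o=np.argsort(P[:,2])
x0,x1=.9,.3
r=((.85-P[o,0])*1000).astype(int); c=((.40-P[o,1])*1000).astype(int); k=(r>=0)&(r<600)&(c>=0)&(c<800)
H[r[k],c[k]]=C[o][k][:,::-1]; cv2.imwrite('pics/ortho.png',cv2.dilate(H,np.ones((2,2))))
```

```text
scene0 small [0.341 0.111 0.016]
scene0 mid [ 0.501 -0.004  0.025]
scene0 big [ 0.193 -0.275  0.044]
scene0 shal [ 0.625 -0.255  0.018]
scene0 table z 0.0013173196531798825
small seed off
mid top z 0.0355 ((492.11529541015625, -10.935916900634766), (41.36872482299805, 180.9182586669922), 75.36210632324219)
big top z 0.0455 ((162.23199462890625, -307.88818359375), (239.48623657226562, 48.538307189941406), 37.81993103027344)
side0 small [0.337 0.087 0.025]
side0 mid [ 0.484 -0.034  0.036]
side0 big [ 0.165 -0.325  0.045]
side0 shal [ 0.619 -0.252  0.088]
side0 table z -0.0005960379978484087
small top z 0.0229 ((333.41461181640625, 103.10397338867188), (28.38531494140625, 125.59074401855469), 41.1956787109375)
mid top z 0.0334 ((492.290771484375, -15.274398803710938), (39.764564514160156, 178.73306274414062), 75.8093032836914)
big top z 0.0432 ((158.92999267578125, -307.5684509277344), (232.96463012695312, 48.52646255493164), 35.95248794555664)
```

View pics/ortho.png

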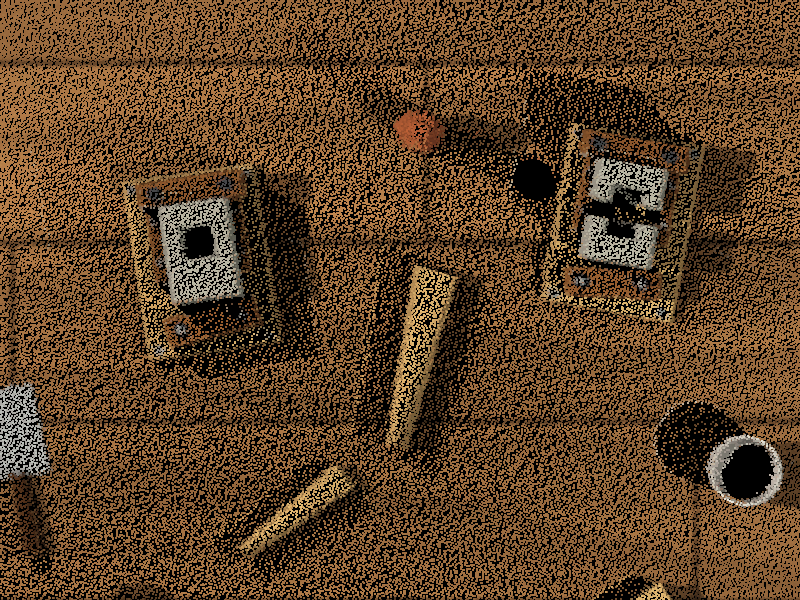

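The clouds give a wedge 180 mm long with its top at 34 mm at scene (266,220), so that is the middle one. The other two are about 126 mm and about 240 mm. The shallow frame has yaw ≈ -9°, its mouth faces world +y, and its +x runs away from the robot. First I'll turn the tool to frame yaw, rising a little on the way.

```bash
python3 -m jog '{"motion":[[0,0,-0.1,1,94],[0,0,-0.1,1,94],[0,0,-0.1,1,94],[0,0,-0.1,1,94],[0,0,-0.1,1,94],[0,0,-0.1,1,94],[0,0,-0.1,1,94],[0,0,-0.1,1,94],[0,0,-0.1,1,94],[0,0,-0.1,1,94]]}' 15
python3 -m jog '{"motion":[[0,0,0,1,94],[0,0,0,1,94],[0,0,0,1,94],[0,0,0,1,94],[0,0,0,1,94],[0,0,0,1,94],[0,0,0,1,94],[0,0,0,1,94],[0,0,0,1,94],[0,0,0,1,94]]}'
python3 -m jog '{"motion":[[0,0,0,1,94],[0,0,0,1,94],[0,0,0,1,94],[0,0,0,1,94],[0,0,0,1,94],[0,0,0,1,94],[0,0,0,1,94],[0,0,0,0.4,94],[0,0,0,0,94],[0,0,0,0,94]]}'
```

```text
time_s: 1.4
eef_pos: [0.2261, 0.5012, 0.2552]
tcp_rot: [-3.141, 0.001, 1.667]
force: [0.1, 0.0, -0.1]
opening: 0.998
finger_force: 0.0
time_s: 2.65
eef_pos: [0.2261, 0.5012, 0.255]
tcp_rot: [3.141, 0.001, 0.62]
force: [-0.4, -0.8, 0.3]
opening: 1.002
finger_force: 0.0
time_s: 3.9
eef_pos: [0.2708, 0.4699, 0.254]
tcp_rot: [-3.123, 0.029, -0.066]
force: [0.2, -0.6, 0.3]
opening: 0.999
finger_force: 0.0
```

```bash
python3 -m jog '{"motion":[[0.5,0.9,0,0,94],[0.5,0.9,0,0,94],[0.5,0.9,0,0,94],[0.5,0.9,0,0,94],[0.5,0.9,0,0,94],[0.5,0.9,0,0,94],[0.5,0.9,0,0,94],[0.5,0.9,0,0,94],[0.5,0.9,0,0,94],[0.5,0.9,0,0,94]]}'; python3 -c "
from h import *
print(monitor.sense()['q'].round(3))"
```

```text
time_s: 5.15
eef_pos: [0.4908, 0.0033, 0.239]
tcp_rot: [-3.123, 0.028, -0.065]
force: [0.6, 0.3, -0.1]
opening: 0.999
finger_force: 0.0
[-0.121 -0.029  1.424  0.018  1.775  1.518]
```

The saturated turn left a tilt of about 2°. I'll try to cancel it by gently overreaching radially at azimuth -37°, which is near the mould.

```bash
python3 -m jog '{"motion":[[0.3,0.9,0,0,94],[0.3,0.9,0,0,94],[0.3,0.9,0,0,94],[0.3,0.9,0,0,94],[0.3,0.9,0,0,94],[0.3,0.9,0,0,94],[0.3,0.9,0,0,94],[0.3,0.9,0,0,94],[0.3,0.9,0,0,94],[0.3,0.9,0,0,94]]}'; python3 -c "
from h import *
print(monitor.sense()['q'].round(3),T()[:3,2])"
```

```text
time_s: 6.4
eef_pos: [0.6105, -0.4554, 0.2261]
tcp_rot: [-3.123, 0.028, -0.065]
force: [-0.1, 0.1, 0.3]
opening: 0.999
finger_force: 0.0
[-0.714  0.632  0.619 -0.002  1.924  0.921] [-0.02679405  0.0202558  -0.99943573]
```

```bash
python3 -m jog '{"motion":[[0.4,0.2,0,0,94],[0.4,0.2,0,0,94],[0.4,0.2,0,0,94],[0.4,0.2,0,0,94],[0,0,0,0,94],[0,0,0,0,94],[0,0,0,0,94],[0,0,0,0,94],[0,0,0,0,94],[0,0,0,0,94]]}'; python3 -c "
from h import *
print(monitor.sense()['q'].round(3),T()[:3,2])"
```

```text
time_s: 7.65
eef_pos: [0.6721, -0.4902, 0.2149]
tcp_rot: [-3.133, 0.014, -0.068]
force: [-0.1, -1.1, 0.5]
opening: 1.005
finger_force: 0.0
[-6.980e-01  8.600e-01  2.740e-01 -1.000e-03  2.024e+00  9.400e-01] [-0.01342836  0.01001323 -0.9998597 ]
```

Half of the tilt is gone; I'll do the same amount again.

```bash
python3 -m jog '{"motion":[[0.3,0.18,0,0,94],[0,0,0,0,94],[0,0,0,0,94],[0,0,0,0,94],[0,0,0,0,94],[0,0,0,0,94],[0,0,0,0,94],[0,0,0,0,94],[0,0,0,0,94],[0,0,0,0,94]]}'; python3 -c "
from h import *
print(monitor.sense()['q'].round(3),T()[:3,2])"
```

```text
time_s: 8.9
eef_pos: [0.6775, -0.4935, 0.2087]
tcp_rot: [-3.138, 0.006, -0.068]
force: [-0.2, 0.4, 0.9]
opening: 0.999
finger_force: 0.0
[-0.697  0.867  0.275 -0.     2.007  0.941] [-0.00558463  0.00432523 -0.99997505]
```

```bash
python3 -m jog '{"motion":[[-0.36,-0.88,-0.15,0,94],[-0.36,-0.88,-0.15,0,94],[-0.36,-0.88,-0.15,0,94],[-0.36,-0.88,-0.15,0,94],[-0.36,-0.88,-0.15,0,94],[-0.36,-0.88,-0.15,0,94],[0,0,0,0.83,94],[0,0,0,0,94],[0,0,0,0,94],[0,0,0,0,94]]}'
python3 - <<'E'
from h import *
p,W=grab('wrist','w1'); print(T()[:3,3],monitor.sense()['tcp_rot'])
E
```

```text
time_s: 10.15
eef_pos: [0.5878, -0.2236, 0.2548]
tcp_rot: [-3.138, 0.007, -0.155]
force: [0.3, -0.7, -0.6]
opening: 0.998
finger_force: 0.0
[ 0.58784039 -0.22359373  0.2548369 ] [-3.13786141  0.00703041 -0.15481782]
```

View pics/w1.png

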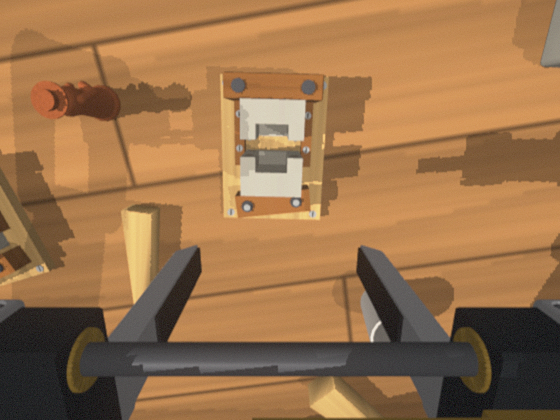

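The wrist view shows the shallow frame upright: back half at (272,118), loose half at (272,178), cheek at (272,205). The wedge is at (142,250) with its thick end up. Now I'll measure the tops.

```bash
cat > m.py <<'E'
from h import *
import sys
def meas(tag,psi=-.155):
    p,W=load(tag); c,s=np.cos(psi),np.sin(psi)
    ez=W[...,2]
    m=(ez>.080)&(ez<.1)&(abs(W[...,0]-.64)<.12)&(abs(W[...,1]+.22)<.08)
    n,l,st,_=cv2.connectedComponentsWithStats(m.astype(np.uint8))
    for i in range(1,n):
        if st[i,4]<150: continue
        q=W[l==i]; r=cv2.minAreaRect((q[:,:2]*1000).astype(np.float32)); print('plaster',np.median(q[:,2]).round(4),np.round(r[0],1),np.round(r[1],1),round(r[2],2))
    m=(ez>.010)&(ez<.020)&(abs(W[...,0]-.63)<.11)&(abs(W[...,1]+.22)<.09)
    q=W[m]; r=cv2.minAreaRect((q[:,:2]*1000).astype(np.float32)); print('board',np.median(q[:,2]).round(4),np.round(r[0],1),np.round(r[1],1),round(r[2],2))
    m=(ez>.025)&(ez<.042)&(abs(W[...,0]-.49)<.12)&(abs(W[...,1]+.01)<.07)
    q=W[m]
    if len(q)>50: r=cv2.minAreaRect((q[:,:2]*1000).astype(np.float32)); print('wedge',np.median(q[:,2]).round(4),np.round(r[0],1),np.round(r[1],1),round(r[2],2))
if __name__=='__main__':
    for t in sys.argv[1:]: print(t); meas(t)
E
python3 m.py w1 scene0 side0
```

```text
w1
plaster 0.09 [ 667.  -230.8] [65.6 40. ] 79.28
plaster 0.09 [ 608.4 -219.6] [66.2 42.5] 79.69
board 0.015 [ 627.4 -223.5] [130.3 180.1] 79.85
wedge 0.0335 [514.9 -24.8] [ 38.7 135.2] 79.31
scene0
plaster 0.0905 [ 607.5 -217.1] [75.9 44.5] 80.3
plaster 0.0909 [ 666.6 -227.4] [73.2 40.3] 79.96
board 0.0164 [ 627.4 -219.5] [135.6 181.7] 78.74
wedge 0.0347 [492.  -11.7] [ 41.3 181.1] 75.89
side0
plaster 0.0892 [ 675.7 -229.6] [74.3 61.8] 81.63
plaster 0.0892 [ 608.2 -218.9] [69.8 43.6] 80.02
board 0.0146 [ 626.7 -223.5] [133.3 184.1] 78.94
wedge 0.0329 [491.4 -19.3] [ 40.4 180.1] 78.74
```

```bash
python3 -m jog '{"motion":[[0,0,0,0.25,94],[0.41,-0.13,0,0,94],[0,0,0.83,0,94],[0,0,0.83,0,94],[0,0,0.83,0,94],[0,0,0.83,0,94],[0,0,0.83,0,94],[0,0,0,0,94],[0,0,0,0,94],[0,0,0,0,94]]}'
python3 -m jog '{"motion":[[0,0,0,0,60],[0,0,0,0,60],[0,0,0,0,60],[0,0,0,0,60],[0,0,0,0,60],[0,0,0,0,60],[0,0,0,0,60],[0,0,0,0,60],[0,0,0,0,60],[0,0,0,0,60]]}' 12
```

```text
time_s: 11.45
eef_pos: [0.6098, -0.2203, 0.051]
tcp_rot: [-3.14, 0.001, -0.181]
force: [0.1, -0.3, 0.1]
opening: 0.999
finger_force: 0.0
time_s: 12.7
eef_pos: [0.6082, -0.2192, 0.0481]
tcp_rot: [-3.138, 0.006, -0.181]
force: [-0.1, 2.3, 4.2]
opening: 0.701
finger_force: 12.0
```

```bash
python3 -m jog '{"motion":[[0.06,0,0,0,60],[0.06,0,0,0,60],[0.06,0,0,0,60],[0.06,0,0,0,60],[0.06,0,0,0,60],[0.03,0,0,0,60],[0.02,0,0,0,60],[0,0,0,0,60],[0,0,0,0,60],[0,0,0,0,60]]}'
python3 -m jog '{"motion":[[0.01,0,0,0,60],[0.01,0,0,0,60],[0.01,0,0,0,60],[0.01,0,0,0,60],[0.01,0,0,0,60],[0,0,0,0,60],[0,0,0,0,60],[0,0,0,0,60],[0,0,0,0,60],[0,0,0,0,60]]}'
```

```text
time_s: 13.95
eef_pos: [0.6246, -0.2223, 0.0481]
tcp_rot: [-3.138, 0.008, -0.181]
force: [-1.9, 2.9, 5.8]
opening: 0.699
finger_force: 12.0
time_s: 15.2
eef_pos: [0.6262, -0.2226, 0.0481]
tcp_rot: [-3.138, 0.01, -0.18]
force: [-5.0, 3.5, 7.3]
opening: 0.705
finger_force: 12.0
```

```bash
python3 -m jog '{"motion":[[0.02,0,0,0,60],[0.02,0,0,0,60],[0.02,0,0,0,60],[0,0,0,0,60],[0,0,0,0,60],[0,0,0,0,60],[0,0,0,0,60],[0,0,0,0,60],[0,0,0,0,60],[0,0,0,0,60]]}'
python3 - <<'E'
from h import *
s=monitor.sense();print(s['wrist_torque'],s['eef_pos'])
for n in ['side','scene']: grab(n,n+'1')
import m
m.meas('side1');m.meas('scene1')
E
```

```text
time_s: 16.45
eef_pos: [0.6273, -0.2228, 0.0477]
tcp_rot: [-3.138, 0.014, -0.18]
force: [-8.6, 5.4, 8.1]
opening: 0.702
finger_force: 12.0
[0.58995445 1.77473027 0.04284367] [ 0.62732979 -0.22278422  0.04774711]
plaster 0.0893 [ 627.2 -235.9] [ 64.8 101.7] 26.74
board 0.0147 [ 626.4 -223.2] [133.5 181.2] 80.05
wedge 0.0328 [491.8 -15.6] [ 40.  180.4] 75.48
plaster 0.0906 [ 654.3 -220.7] [80.6 99.5] 78.2
board 0.0164 [ 627.  -218.7] [134.8 181.8] 79.78
wedge 0.0346 [470.6  -1.4] [ 49.1 229.1] 70.69
```

```bash
python3 -m jog '{"motion":[[0,0,0,0,94],[0,0,0,0,94],[0,0,0,0,94],[0,0,0,0,94],[0,0,-0.2,0,94],[-0.1,0,-0.8,0,94],[-0.3,0,-0.8,0,94],[-0.3,0,-0.8,0,94],[-0.3,-0.3,-0.8,0,94],[0,0,0,0,94]]}'
python3 - <<'E'
from h import *
s=monitor.sense(); grab('wrist','w2'); print(s['time_s'],s['tcp_rot'],s['eef_pos'])
import m; m.meas('w2')
E
```

```text
time_s: 17.8
eef_pos: [0.5868, -0.2006, 0.2247]
tcp_rot: [-3.141, -0.005, -0.18]
force: [0.4, 0.2, 0.3]
opening: 0.999
finger_force: 0.0
17.8 [-3.14082498 -0.00482287 -0.1797371 ] [ 0.58678198 -0.2006208   0.22469249]
plaster 0.0901 [ 646.  -227.7] [67.3 81.3] 80.23
board 0.0151 [ 627.3 -223.5] [130.4 179.5] 79.69
wedge 0.0336 [530.9 -24.1] [ 38.8 102.3] 75.19
```

View pics/w2.png

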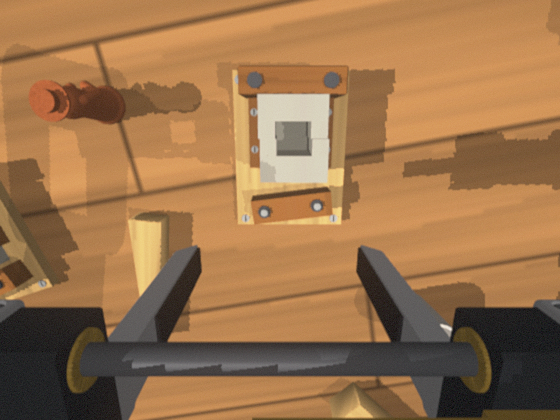

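The loose half is shut: the two halves together measure 81 mm against a nominal 82, with no gap at (293,135). Next I'll look at the wedge from above.

```bash
python3 -m jog '{"motion":[[-0.7,-0.65,0,0,94],[-0.7,-0.65,0,0,94],[-0.7,-0.65,0,0,94],[-0.7,-0.65,0,0,94],[-0.6,-0.65,0,0,94],[0,0,0,0,94],[0,0,0,0,94],[0,0,0,0,94],[0,0,0,0,94],[0,0,0,0,94]]}'
python3 - <<'E'
from h import *
from scipy.optimize import least_squares
s=monitor.sense(); print(s['tcp_rot'],s['eef_pos']); p,W=grab('wrist','w3')
m=(W[...,2]>.025)&(W[...,2]<.042)&(abs(W[...,0]-.49)<.12)&(abs(W[...,1]+.01)<.06)
n,l,st,_=cv2.connectedComponentsWithStats(m.astype(np.uint8)); i=1+np.argmax(st[1:,4]); q=W[l==i]
print(np.median(q[:,2]),len(q),q.min(0),q.max(0))
cv2.imwrite('pics/w3m.png',np.hstack([p[:,:,::-1],cv2.cvtColor((l==i).astype(np.uint8)*255,cv2.COLOR_GRAY2BGR)])[:, :800])
P=q[:,:2]*1000; H=cv2.convexHull(P.astype(np.float32))[:,0]
A=cv2.contourArea(H); print('area',A,'nominal',180*27.25)
# fit outline polygon to hull by template: max overlap via signed dist on hull points
def poly(v):
    b=np.array([[13.6,-90],[13.6,90],[-24.9,90],[-2.4,-90]]); c,s=np.cos(v[2]),np.sin(v[2]); return b@np.array([[c,s],[-s,c]])+v[:2]
# resample hull
Hc=np.vstack([H,H[:1]]); S=np.vstack([np.linspace(a,b,max(2,int(np.linalg.norm(b-a)))) for a,b in zip(Hc[:-1],Hc[1:])])
def f(v):
    g=poly(v).astype(np.float32).reshape(-1,1,2); return [cv2.pointPolygonTest(g,(float(a),float(b)),True) for a,b in S]
r=least_squares(f,[492,-14,np.radians(-104)],diff_step=1e-3,loss='soft_l1'); v=r.x; print(v,np.degrees(v[2]),np.sqrt(np.mean(r.fun**2)))
print(poly(v).round(1));
E
```

```text
time_s: 19.1
eef_pos: [0.4473, -0.0106, 0.2194]
tcp_rot: [-3.138, 0.007, -0.182]
force: [-0.6, 0.3, -0.3]
opening: 1.0
finger_force: 0.0
[-3.13834919  0.00682591 -0.18161827] [ 0.44731919 -0.01064144  0.2193727 ]
0.0339861836612913 4163 [ 0.40204017 -0.05465828  0.0314999 ] [0.58450509 0.01045666 0.03735386]
area 4892.387207344802 nominal 4905.0
[491.59762689 -16.67407852  -1.85766648] -106.43644925098569 0.14473201718305714
[[401.4  -4.3]
 [574.1 -55.2]
 [585.  -18.3]
 [406.   11.1]]
```

Wedge fit: RMS 0.14 mm, origin (491.6,-16.7) mm, yaw -106.4°, top at 34.0 mm, thick end at about (580,-37) mm. I'll grasp it near the thick end, at wedge y = +68.

```bash
python3 -m jog '{"motion":[[0,0,0,1,94],[0.75,-0.07,0,0,94],[0.75,-0.07,0.2,0,94],[0.75,-0.07,0.2,0,94],[0.02,0,0.8,0,94],[0,0,0.8,0,94],[0,0,0.8,0,94],[0,0,0.8,0,94],[0,0,0.65,0,94],[0,0,0,0,94]]}'
python3 - <<'E'
from h import *
s=monitor.sense(); print(s['tcp_rot'],s['eef_pos'],s['q'].round(2))
p,W=load('side0'); m=(W[...,2]>.05)&(W[...,2]<.13)&(np.hypot(W[...,0]-.72,W[...,1]+.02)<.05); q=W[m]; print(q.min(0),q.max(0))
p,W=load('scene0'); m=(W[...,2]>.05)&(W[...,2]<.13)&(np.hypot(W[...,0]-.72,W[...,1]+.02)<.05); q=W[m]; print(q.min(0),q.max(0))
E
```

```text
time_s: 20.4
eef_pos: [0.5559, -0.0309, 0.0039]
tcp_rot: [-3.14, 0.012, -0.286]
force: [0.3, -0.1, 0.4]
opening: 1.0
finger_force: 0.0
[-3.13968436  0.01189977 -0.28551198] [ 0.55589456 -0.03090956  0.00394509] [-0.16  0.24  1.61  0.    1.3   1.7 ]
[ 0.70009164 -0.04570701  0.0500253 ] [ 7.36473321e-01 -2.96365867e-04  1.11519125e-01]
[ 0.69986305 -0.03680828  0.05017676] [0.73975861 0.0069686  0.11399904]
```

```bash
python3 -m jog '{"motion":[[0.04,0,-0.06,0,94],[0,0,0,0,94],[0,0,0,0,20],[0,0,0,0,20],[0,0,0,0,20],[0,0,0,0,20],[0,0,0,0,20],[0,0,0,0,20],[0,0,0,0,20],[0,0,0,0,20]]}' 60
```

```text
time_s: 21.65
eef_pos: [0.5597, -0.0317, 0.0093]
tcp_rot: [-3.139, 0.007, -0.285]
force: [-0.9, 0.3, 0.2]
opening: 0.382
finger_force: 59.6
```

```bash
python3 -m jog '{"motion":[[0,0,-0.1,0,20],[0,0,-0.4,0,20],[0,0,-0.8,0,20],[0,0,-0.8,0,20],[0,0,-0.5,-1,20],[0,0,0,-1,20],[0,0,0,-1,20],[0,0,0,-1,20],[0,0,0,-1,20],[0,0,0,-1,20]]}'
```

```text
time_s: 22.9
eef_pos: [0.5603, -0.0322, 0.1395]
tcp_rot: [-3.135, 0.004, 0.346]
force: [-0.7, 0.1, -0.7]
opening: 0.386
finger_force: 59.7
```

```bash
python3 -m jog '{"motion":[[0,0,0,-1,20],[0,0,0,-1,20],[0,0,0,-1,20],[0,0,0,-1,20],[0,0,0,-1,20],[0,0,0,-1,20],[0,0,0,-1,20],[0,0,0,-1,20],[0,0,0,-1,20],[0,0,0,-1,20]]}'
python3 - <<'E'
from h import *
s=monitor.sense(); print(s['tcp_rot'],s['eef_pos'],s['q'].round(2))
grab('scene','scene2'); grab('side','side2'); grab('wrist','w4')
E
```

```text
time_s: 24.15
eef_pos: [0.5602, -0.0321, 0.1394]
tcp_rot: [-3.135, -0.003, 1.394]
force: [0.2, 0.7, -1.5]
opening: 0.385
finger_force: 59.7
[-3.13486776 -0.00348639  1.39358433] [ 0.56019731 -0.03213132  0.1393947 ] [-0.16  0.14  1.45  0.    1.56  0.02]
```

View pics/w4.png

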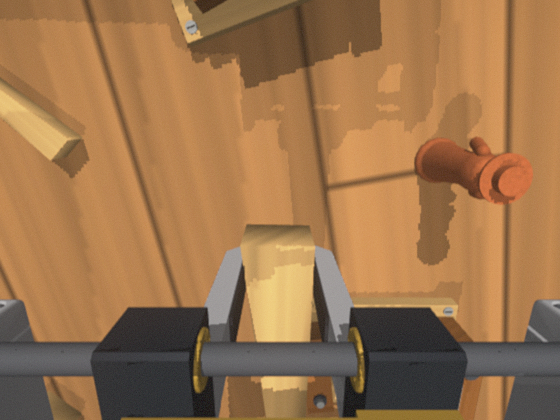

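The wedge is held, its thick end at (278,245), lined up with the fingers. I'll fit its in-hand pose from the fixed cameras.

```bash
cat > wf.py <<'E'
from h import *
from scipy.optimize import least_squares
def poly(v):
    b=np.array([[13.6,-90],[13.6,90],[-24.9,90],[-2.4,-90]]); c,s=np.cos(v[2]),np.sin(v[2]); return b@np.array([[c,s],[-s,c]])+v[:2]
def fit(tag,z0,g):
    p,W=load(tag); b=poly(g).astype(np.float32); big=(b-b.mean(0))*1.15+b.mean(0)
    m=(abs(W[...,2]-z0)<.008); cand=np.argwhere(m)
    k=[cv2.pointPolygonTest(big.reshape(-1,1,2).astype(np.float32),tuple(float(x) for x in W[i,j,:2]*1000),False)>0 for i,j in cand]
    q=W[tuple(cand[k].T)]
    pc=q-q.mean(0); n=np.linalg.svd(pc,full_matrices=False)[2][2]; n*=np.sign(n[2])
    # flat-face points only: fit the mean top plane
    print(tag,len(q),'z',np.median(q[:,2]).round(4),'normal',n.round(3))
    top=q[abs(pc@n)<.003]; P=(top[:,:2]*1000).astype(np.float32); H=cv2.convexHull(P)[:,0]; Hc=np.vstack([H,H[:1]])
    S=np.vstack([np.linspace(a,b,max(2,int(np.linalg.norm(b-a)))) for a,b in zip(Hc[:-1],Hc[1:])])
    f=lambda v:[cv2.pointPolygonTest(poly(v).astype(np.float32).reshape(-1,1,2),(float(a),float(b)),True) for a,b in S]
    r=least_squares(f,g,diff_step=1e-3,loss='soft_l1'); v=r.x; print('  wedge',v[:2].round(1),'yaw',np.degrees(v[2]).round(2),'rms',np.sqrt(np.mean(r.fun**2)).round(2)); return v
def rel(v,F=(627.4,-223.5,-10.25)):
    a=np.radians(F[2]); d=np.array(v[:2])-F[:2]; print('  in frame',(d@np.array([[np.cos(a),-np.sin(a)],[np.sin(a),np.cos(a)]])).round(1))
E
python3 - <<'E'
from wf import *
s=monitor.sense(); th=s['tcp_rot'][2]; t=s['eef_pos'][:2]*1000
a=th-np.pi/2; g=[*(t-68*np.array([np.cos(th),np.sin(th)])-(-4.2)*np.array([np.cos(a),np.sin(a)])),a]; print('pred',np.round(g[:2],1),np.degrees(a))
for n in ['scene2','side2']: fit(n,.164,g)
E
```

```text
pred [552.1 -99.8] -10.445010361389343
scene2 310 z 0.1648 normal [ 0.043 -0.01   0.999]
  wedge [ 551.9 -101. ] yaw -10.29 rms 1.54
side2 629 z 0.1626 normal [-0.042 -0.01   0.999]
  wedge [ 551.  -105.9] yaw -11.21 rms 1.35
```

```bash
python3 -m jog '{"motion":[[0.35,0.6,0,0,20],[0.34,0.57,0,0,20],[0,0,0.4,0,20],[0,0,0.5,0,20],[0,0,0.5,0,20],[0,0,0.5,0,20],[0,0,0.3,0,20],[0,0,0,0,20],[0,0,0,0,20],[0,0,0,0,20]]}'
python3 - <<'E'
from wf import *
s=monitor.sense(); print(s['tcp_rot'],s['eef_pos']); th=s['tcp_rot'][2]; t=s['eef_pos'][:2]*1000
a=th-np.pi/2; g=[*(t-68*np.array([np.cos(th),np.sin(th)])+(4.2)*np.array([np.cos(a),np.sin(a)])),a]; print('pred',np.round(g[:2],1),np.degrees(a)); rel(g)
for n in ['scene','side']: grab(n,n+'3');rel(fit(n+'3',.054,g))
E
```

```text
time_s: 25.55
eef_pos: [0.6245, -0.0084, 0.0306]
tcp_rot: [-3.138, -0.004, 1.39]
force: [0.8, 1.1, -0.8]
opening: 0.382
finger_force: 59.7
[-3.137893   -0.00354713  1.3899424 ] [ 0.62452269 -0.00838731  0.03064896]
pred [616.4 -76. ] -10.362166943882418
  in frame [-37.  143.2]
scene3 285 z 0.0561 normal [ 0.062 -0.019  0.998]
  wedge [615.4 -77.3] yaw -11.46 rms 2.87
  in frame [-37.8 141.7]
side3 528 z 0.0536 normal [-0.054 -0.004  0.999]
  wedge [615.2 -82.1] yaw -11.65 rms 1.48
  in frame [-37.2 136.9]
```

Run:
```python
import cv2
a=cv2.imread('pics/side3.png'); cv2.imwrite('pics/c3.png',cv2.resize(a[130:300,270:470],(700,595),interpolation=cv2.INTER_CUBIC))
```

```text
(no output)
```

View pics/c3.png

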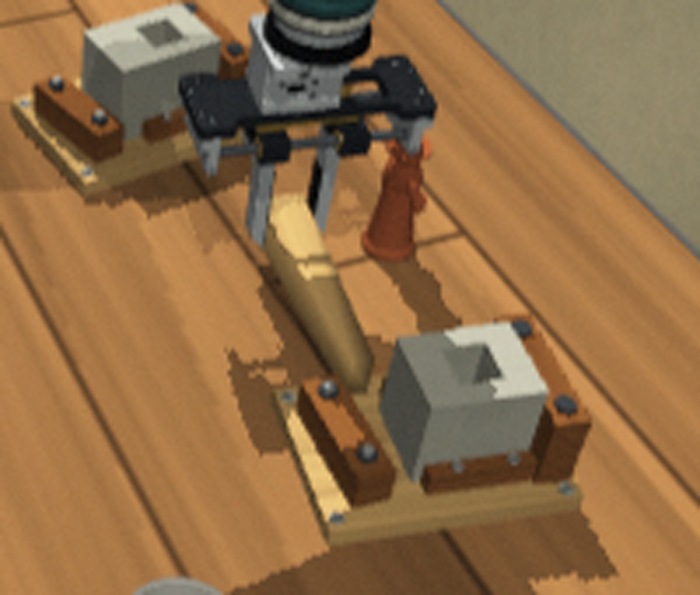

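The crop shows the wedge's thin end entering the mouth at (355,385), between the cheek and the mould's back, and the figure untouched. Advancing in and lowering.

```bash
python3 -m jog '{"motion":[[-0.1,-0.02,0,0,20],[-0.2,0,0.04,0,20],[-0.2,0,0.04,0,20],[-0.2,0,0,0,20],[-0.2,0,0,0,20],[-0.2,0,0,0,20],[-0.1,0,0,0,20],[0,0,0,0,20],[0,0,0,0,20],[0,0,0,0,20]]}'
python3 -m jog '{"motion":[[-0.1,0,0,0,20],[-0.1,0,0.02,0,20],[-0.1,0,0.02,0,20],[-0.1,0,0,0,20],[-0.1,0,0,0,20],[-0.1,0,0,0,20],[-0.1,0,0,0,20],[0,0,0,0,20],[0,0,0,0,20],[0,0,0,0,20]]}'
python3 - <<'E'
from wf import *
s=monitor.sense(); print(s['tcp_rot'],s['eef_pos'],s['force'],s['wrist_torque']); th=s['tcp_rot'][2]; t=s['eef_pos'][:2]*1000
a=th-np.pi/2; g=[*(t-68*np.array([np.cos(th),np.sin(th)])+(4.2)*np.array([np.cos(a),np.sin(a)])),a]; print(np.degrees(a)); rel(g)
E
```

```text
time_s: 26.9
eef_pos: [0.6118, -0.067, 0.0249]
tcp_rot: [-3.135, -0.003, 1.39]
force: [0.3, -0.3, 0.7]
opening: 0.384
finger_force: 59.7
time_s: 28.15
eef_pos: [0.6071, -0.1023, 0.0243]
tcp_rot: [-3.14, -0.003, 1.391]
force: [2.2, -0.4, 5.6]
opening: 0.385
finger_force: 60.0
[-3.13959238e+00 -2.82613947e-03  1.39086846e+00] [ 0.60707305 -0.10225758  0.02425561] [ 2.24893363 -0.35710702  5.60847472] [-0.18562525 -0.26193844  0.32960186]
-10.309107372902023
  in frame [-37.4  47.7]
```

```bash
python3 -m jog '{"motion":[[-0.08,0.01,0,0,20],[-0.08,0.01,0,0,20],[-0.08,0,0,0,20],[-0.08,0,0,0,20],[-0.08,0,0,0,20],[0,0,0,0,20],[0,0,0,0,20],[0,0,0,0,20],[0,0,0,0,20],[0,0,0,0,20]]}'
python3 - <<'E'
from wf import *
s=monitor.sense(); print(s['tcp_rot'],s['eef_pos'],s['force'],s['wrist_torque']); th=s['tcp_rot'][2]; t=s['eef_pos'][:2]*1000
a=th-np.pi/2; g=[*(t-68*np.array([np.cos(th),np.sin(th)])+(4.2)*np.array([np.cos(a),np.sin(a)])),a]; print(np.degrees(a)); rel(g)
E
```

```text
time_s: 29.4
eef_pos: [0.6048, -0.1213, 0.0243]
tcp_rot: [-3.14, -0.004, 1.392]
force: [2.8, 3.5, 5.8]
opening: 0.384
finger_force: 60.0
[-3.14006534 -0.00412602  1.39154786] [ 0.60479526 -0.12128198  0.02427758] [2.8316263  3.53296238 5.81494056] [ 0.17925989 -0.46110731  0.47220511]
-10.270180597754155
  in frame [-36.3  28.6]
```

```bash
python3 -m jog '{"motion":[[-0.04,0.005,0,0,20],[-0.04,0.005,0,0,20],[-0.04,0,0,0,20],[-0.04,0,0,0,20],[-0.04,0,0,0,20],[0,0,0,0,20],[0,0,0,0,20],[0,0,0,0,20],[0,0,0,0,20],[0,0,0,0,20]]}'
python3 - <<'E'
from wf import *
s=monitor.sense(); print(s['tcp_rot'],s['eef_pos'],s['force'],s['wrist_torque']); th=s['tcp_rot'][2]; t=s['eef_pos'][:2]*1000
a=th-np.pi/2; g=[*(t-68*np.array([np.cos(th),np.sin(th)])+(4.2)*np.array([np.cos(a),np.sin(a)])),a]; print(np.degrees(a)); rel(g)
E
```

```text
time_s: 30.65
eef_pos: [0.6032, -0.1264, 0.0242]
tcp_rot: [-3.138, -0.012, 1.392]
force: [2.3, 13.2, 7.0]
opening: 0.384
finger_force: 59.3
[-3.13761337 -0.0122735   1.39234828] [ 0.60324652 -0.12639083  0.0241824 ] [ 2.34762086 13.16466903  7.00265027] [ 1.89851339 -0.42297664  0.27091418]
-10.224320170464635
  in frame [-36.8  23.3]
```

```bash
python3 -m jog '{"motion":[[-0.05,0,0,0,20],[-0.05,0,0,0,20],[0,0,0,0,20],[0,0,0,0,20],[0,0,0,0,20],[0,0,0,0,20],[0,0,0,0,20],[0,0,0,0,20],[0,0,0,0,20],[0,0,0,0,20]]}'
python3 -m jog '{"motion":[[-0.05,0,0,0,20],[-0.05,0,0,0,20],[0,0,0,0,20],[0,0,0,0,20],[0,0,0,0,20],[0,0,0,0,20],[0,0,0,0,20],[0,0,0,0,20],[0,0,0,0,20],[0,0,0,0,20]]}'
python3 - <<'E'
from wf import *
s=monitor.sense(); print(s['tcp_rot'],s['eef_pos'],s['force'],s['wrist_torque']); th=s['tcp_rot'][2]; t=s['eef_pos'][:2]*1000
a=th-np.pi/2; g=[*(t-68*np.array([np.cos(th),np.sin(th)])+(4.2)*np.array([np.cos(a),np.sin(a)])),a]; print(np.degrees(a)); rel(g)
for n in ['scene','side']: grab(n,n+'5');rel(fit(n+'5',.049,g))
import m; m.meas('side5'); m.meas('scene5')
a=cv2.imread('pics/side5.png'); cv2.imwrite('pics/c5.png',cv2.resize(a[150:300,310:470],(640,600),interpolation=cv2.INTER_CUBIC))
E
```

```text
time_s: 31.9
eef_pos: [0.6031, -0.128, 0.0239]
tcp_rot: [-3.138, -0.018, 1.394]
force: [3.8, 18.7, 7.7]
opening: 0.385
finger_force: 59.5
time_s: 33.15
eef_pos: [0.6027, -0.131, 0.0236]
tcp_rot: [-3.138, -0.021, 1.394]
force: [5.5, 22.6, 5.9]
opening: 0.377
finger_force: 59.3
[-3.13820914 -0.02129442  1.39433268] [ 0.60270832 -0.13103243  0.02363306] [ 5.53328419 22.59361995  5.92096067] [ 3.72118231 -1.15475708  0.43349799]
-10.110621962606434
  in frame [-36.4  18.6]
scene5 247 z 0.0502 normal [0.048 0.019 0.999]
  wedge [ 595.6 -195. ] yaw -10.23 rms 2.93
  in frame [-36.3  22.4]
side5 722 z 0.0485 normal [-0.091  0.011  0.996]
  wedge [ 594.8 -201.5] yaw -10.52 rms 2.2
  in frame [-36.   15.8]
plaster 0.089 [ 654.9 -227.3] [ 73.5 104.9] 83.82
board 0.0147 [ 625.7 -217.3] [152.8 181.6] 82.06
plaster 0.0908 [ 675.  -229.4] [73.1 36.6] 81.04
board 0.0161 [ 626.5 -223. ] [139.5 180.6] 79.8
```

View pics/c5.png

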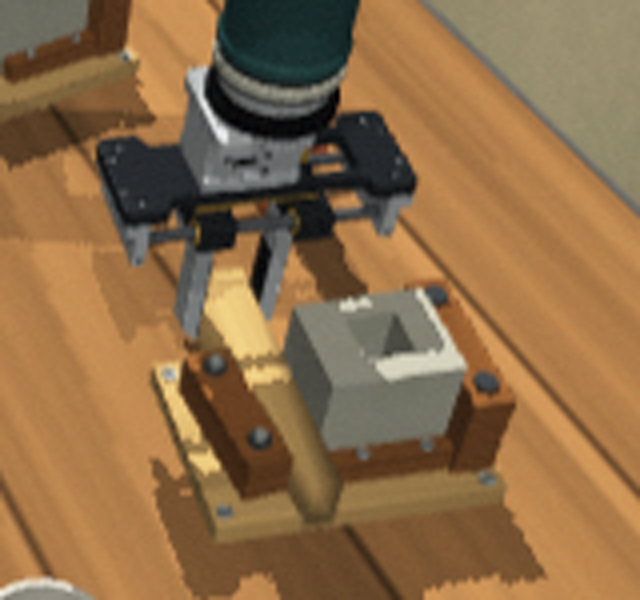

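The wedge lies seated between cheek and mould, thin end out at (318,500), and the mould looks shut. The opening changed a little, so I'll check for slip of the wedge in the hand using the wrist camera.

```bash
python3 -m jog '{"motion":[[0,0,0,0,20],[0,0,0,0,20],[0,0,0,0,20],[0,0,0,0,20],[0,0,0,0,20],[0,0,0,0,20],[0,0,0,0,20],[0,0,0,0,20],[0,0,0,0,20],[0,0,0,0,20]]}'
python3 - <<'E'
from h import *
i=vision.camera_info('wrist'); grab('wrist','w6'); he=np.array(i['hand_eye'])
for t in ['w4','w6']:
    z=np.load(f'pics/{t}.npz'); p,W=load(t); d=z['d']
    Tt=z['E']@np.linalg.inv(he); q=(W-Tt[:3,3])@Tt[:3,:3]
    m=(abs(q[...,1])<.012)&(q[...,0]>.005)&(q[...,0]<.04)&(q[...,2]>-.032)&(q[...,2]<-.018)
    k=q[m]; print(t,len(k),'end x(mm):',(np.percentile(k[:,0],[95,99,100])*1000).round(1),'z',np.median(k[:,2]).round(4))
    g=p.astype(int); 
    for c in (270,280,290): print([ (r,int(np.ptp(g[r:r+2,c].sum(-1)))) for r in range(205,260) if np.ptp(g[r:r+2,c].sum(-1))>60])
print([monitor.sense()[k] for k in ('opening','force','eef_pos')])
p,W=load('w6'); 
for (lo,hi,n) in [(.085,.095,'plaster')]:
    m=(W[...,2]>lo)&(W[...,2]<hi)&(abs(W[...,0]-.64)<.12)&(abs(W[...,1]+.22)<.1); print(n,m.sum())
E
```

```text
time_s: 34.5
eef_pos: [0.6027, -0.131, 0.0236]
tcp_rot: [-3.138, -0.021, 1.394]
force: [7.0, 23.0, 6.2]
opening: 0.378
finger_force: 59.3
w4 1249 end x(mm): [17.6 17.8 18.1] z -0.0249
[(223, 83), (224, 85)]
[(223, 74), (224, 74)]
[(224, 97)]
w6 1709 end x(mm): [22.8 23.1 23.7] z -0.0252
[(216, 62)]
[]
[]
[0.37896687658091693, array([ 5.95628598, 22.48236044,  5.28897002]), array([ 0.60269065, -0.1310381 ,  0.02360831])]
plaster 1222
```

The wedge stopped and the pads crept about 5 mm along it, which means it is tight. One more small push will confirm that it does not advance.

```bash
python3 -m jog '{"motion":[[-0.04,0,0,0,20],[-0.04,0,0,0,20],[0,0,0,0,20],[0,0,0,0,20],[0,0,0,0,20],[0,0,0,0,20],[0,0,0,0,20],[0,0,0,0,20],[0,0,0,0,20],[0,0,0,0,20]]}'
python3 - <<'E'
from h import *
i=vision.camera_info('wrist'); he=np.array(i['hand_eye']); grab('wrist','w7')
a=np.radians(-10.25)
for t in ['w4','w6','w7']:
    z=np.load(f'pics/{t}.npz'); p,W=load(t); Tt=z['E']@np.linalg.inv(he); q=(W-Tt[:3,3])@Tt[:3,:3]
    m=(abs(q[...,1])<.012)&(q[...,0]>.005)&(q[...,0]<.04)&(q[...,2]>-.032)&(q[...,2]<-.018); k=q[m]; w=W[m]
    fy=((w[:,:2]-[.6274,-.2235])@[-np.sin(a),np.cos(a)])*1000
    print(t,'end tool x',(np.percentile(k[:,0],99)*1000).round(1),'end frame y',np.percentile(fy,99).round(1))
print(monitor.sense()['force'])
p,W=load('w7'); m=(W[...,2]>.085)&(W[...,2]<.095)&(abs(W[...,0]-.64)<.12)&(abs(W[...,1]+.22)<.1); q=W[m][:,:2]-[.6274,-.2235]
fx=q@[np.cos(a),np.sin(a)]*1000; print('plaster frame x range',np.percentile(fx,[.5,99.5]).round(1)); h=np.histogram(fx,bins=np.arange(-24,62,2))[0]; print(h)
for t in ['figure']: 
    p,W=grab('side','side7'); m=(W[...,2]>.05)&(W[...,2]<.13)&(np.hypot(W[...,0]-.72,W[...,1]+.02)<.05); print(W[m].min(0),W[m].max(0))
E
```

```text
time_s: 35.8
eef_pos: [0.6023, -0.1342, 0.0234]
tcp_rot: [-3.139, -0.023, 1.394]
force: [7.2, 24.1, 5.0]
opening: 0.376
finger_force: 59.2
w4 end tool x 17.8 end frame y 194.1
w6 end tool x 23.1 end frame y 109.2
w7 end tool x 26.2 end frame y 109.1
[ 6.4909924  24.22067682  6.07462148]
plaster frame x range [-69.3  59.2]
[145 178  91  90  87  52  23   0   0   0   0   0   0   0   0   0   0   0
   0   0   0   0   0   0   0   0   0   0   0   0   0   0   3  39  33  39
  39  38  36  37  28  33]
[ 0.718411   -0.04550439  0.05602985] [ 0.72897734 -0.04078066  0.06469527]
```

The wedge's end stays at frame y = 109 mm (nominal 108) under about 24 N, so it is tight and held. Handing in.

```bash
python3 -c "
from plant import manip
print(manip.hand_in())"
```

```text
the job is handed in; nothing more can be done
None
```

I slid the shallow mould shut and pushed the middle-sized wedge in from the wide end until it was tight. The job was handed in at about 36 s with the arm still gripping the wedge and pushing it home at about 24 N (the pads crept about 8 mm along it at that push); the figure was mostly hidden in the last check, and I did not re-measure the other mould, cup or spatula.

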